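# Re-rack stripped differential parts in rebuild order

### The job

The four differential parts on the dark steel strip rack lie in the order they came off; put them into the four pockets of the empty green build rack in the reverse order, so that the part nearest the orange end of the strip rack ends in the pocket farthest from the orange end of the build rack, the next one in the next pocket, and so on. Set each part flat in the middle of its pocket the same way up as it was: block and gear standing on their bases, cross shaft and sender unit lying down.

Things in the scene. Friction and masses are not known exactly. Their poses are not given: they have to be found in the camera images.
- strip_rack: Fixed dark steel rack, 80 x 360 mm, its plate's top 8 mm above the bench, with four coloured nests in a row. Its long side runs along its own y axis. Origin on the bench, in the middle of the row; the four nest places are at y = +126, +42, -42 and -126 mm from it. The orange end block (26 mm high) is at its +y end, at y = +177 mm.
- build_rack: Fixed green rack of the same size with four empty pockets in a row, each with a black rubber floor 76 mm wide between 6 mm high green lips, open to front and back. Its long side runs along its own y axis. Origin on the bench, in the middle of the row; the pocket centres are at y = +126, +42, -42 and -126 mm, x = 0; the pocket floors are 12 mm above the bench. The orange end block (26 mm high) is at its +y end, at y = +177 mm.
- block_mid (a point): Round pale steel cross-shaft block, 54 mm across, 36 mm high, with bores in its top and sides, standing on its base (0.55 kg). This point is its centre, 18 mm above its base; z points up.
- gear_mid (a point): Bevel gear, dark with bright tooth flanks, teeth up, 56 mm across near its base and narrower above, 26 mm high (0.19 kg). This point is on its axis 13 mm above its base; z points up. It is best gripped low, across its widest part.
- shaft_mid (a point): Bright steel cross shaft lying down, 19 mm thick, 60 mm long along its own y axis (0.12 kg). This point is its centre, 9.5 mm above what it lies on.
- sender_mid (a point): Sender unit lying down: black round body 20 mm thick, brass hexagon about 24 mm wide and a thin brass stub; 48 mm long along its own y axis, the stub towards +y (0.07 kg). This point is its centre, 11 mm above what it lies on; the hexagon reaches from 2 to 12 mm on the +y side of it. Grip across its own x axis with the pads centred on this point.
- nest_block: The fixed blue plastic nest on the strip rack that holds the block at the start; an 82 x 74 mm pad open to front and back, with a lip 6 mm high along each of its two sides (76 mm between the lips). Origin under the middle of the pad; the pad's upper face is 4 mm above it. Which nest stands at which place along the strip rack changes from start to start.
- nest_gear: The fixed yellow plastic nest on the strip rack that holds the bevel gear at the start; an 82 x 74 mm pad open to front and back, with a lip 6 mm high along each of its two sides (76 mm between the lips). Origin under the middle of the pad; the pad's upper face is 4 mm above it. Which nest stands at which place along the strip rack changes from start to start.
- nest_shaft: The fixed red plastic nest on the strip rack that holds the cross shaft at the start; an 82 x 74 mm pad open to front and back, with a lip 6 mm high along each of its two sides (76 mm between the lips). Origin under the middle of the pad; the pad's upper face is 4 mm above it. Which nest stands at which place along the strip rack changes from start to start.
- nest_sender: The fixed white plastic nest on the strip rack that holds the sender unit at the start; an 82 x 74 mm pad open to front and back, with a lip 6 mm high along each of its two sides (76 mm between the lips). Origin under the middle of the pad; the pad's upper face is 4 mm above it. Which nest stands at which place along the strip rack changes from start to start.
Mind the look-alikes: they are no part of the job. What is shaped like the part that bears block_mid but blue or turquoise is not meant.

How it is judged:
By the outcome, as a careful person would: the job done as asked, in the order asked, and still so for the second after the job is handed in, with the robot touching nothing.
It also fails if it takes over 80 s, if anything falls off the work surface, if the arm or the gripper's body presses on something with over 40 N, if the wrist force passes 120 N, or if a joint passes its speed limit or range.

### The arm

A 6-joint arm with a two-finger parallel gripper is mounted at the origin on the work surface; the furniture and walls round the work are solid. World frame = base frame: x ahead of the robot, y to its left, z up, the work surface at z = 0. Lengths are in mm, angles in rad, forces in N, time in s.
With the tool pointing down it reaches from about 325 to 775 mm from the base axis. Payload 5.5 kg.
Tool frame: the origin (TCP) lies midway between the tips of the shut fingers; the grasp point (between the pads) lies 19 mm behind it; z points along the fingers, x is the direction in which the jaws open and shut, and the axes are right-handed (so a half turn about z gives the same grasp; the last joint's range is limited). The gripper opens to 85 mm and grips with 20 to 120 N. Pads are 22 mm wide; open, the fingers measure 114 mm over their backs; the gripper's body (76 mm by 85 mm) begins 54 mm behind the grasp point. The pads swing forward as they close: fully open they stand 13 mm farther back than shut.
Start: joints at [1.208, 0.091, 1.231, -0, 1.82, -0.057], TCP at [180.638, 572.177, 231.275] pointing down, gripper open.
Joint ranges: [-2.87, 2.87], [-0.86, 2.18], [0.17, 2.46], [-1.51, 4.65], [0.06, 2.69], [-2.65, 2.65]. Speed limits (rad/s): [2.57, 2.57, 3.01, 3.14, 3.14, 3.14].

### API

Orientations are given as a unit quaternion [w, x, y, z].
In Python, from plant import monitor, read_camera, camera_model, workorder, regions_of, pinpoint gives the robot as it stands. The module is installed in compiled form; this text tells all that it offers.
- The arm moves only by the tool arm_command, never from a script. Its argument "series" is a list of rows, each a list of 5 numbers: the gripper's target within -1 to 1 (fully open at 1, half-way at 0, shut at -1), then the shift along the tool's x, y, z in mm, then the turn about the tool's z in degrees. A call has 1 to 5 rows; each row is the pose to reach, as a shift and turn from the pose commanded when the call began, along the tool's axes at that moment; what a row does not reach only later rows make up. A row lasts 1/8 s, in which the tool goes at most 62.5 mm and 10.7 degrees, less where a joint would pass 70% of its speed; a pose out of reach is approached as far as the arm can. A call with a gripper value outside its range is refused whole. The fingers move at their own pace and stop on an object; "force" is the grip in N (left out, the last holds). Time passes only in rows, so rows that repeat a pose let the fingers close. It gives the time, the measured TCP pose, the force and the opening at its end, in the units of the state.
- monitor.read_state(): the state, without advancing time (a new reading comes with each control period).
- read_camera(name): name is "side" or "top"; returns the picture (384x512x3 uint8, red, green, blue); there is no depth.
- camera_model(name): a dict with "vfov" (degrees; the focal length in pixels is half the picture's height over the tangent of half this angle, whatever the lens; pixels are square), "cx", "cy" (the principal point, pixels), "k1" (the pictures are not rectified: a ray, as slopes to the right and down, at radius r is drawn at 1 + k1 r^2 times it, then the intrinsics apply), "R" (3x3) and "t" (3): a world point X has camera coordinates R X + t. Camera axes: x right, y down, z forward; pixel columns grow to the right and rows downward; lengths in mm; the calibration is good to about 2 mm. A picture is of the moment at which its call begins. camera_model takes no time and is no camera call.
- workorder.sign_off(): hands the job in, once; it reports no verdict.
Trained networks look in the newest picture that a camera, given by its name, has taken for a name from the list of things; names that differ only in an ending like _2 or _b are one class to them, and where a whole thing is asked for, a point or a joint stands for the part that bears it (a point fixed in the world has none). Each returns a list of dicts, best first, with "conf" (0 to 1); they miss things now and then, are a little off and sometimes report something else, mostly with a low value. They report only what shows in the picture. A call takes as long as a camera call. They do not tell look-alikes from the thing itself.
- regions_of(query, camera): "pixels" (384x512 bool, what is visible of it) and "xy" ([column, row] as shares, 0 to 1, of the picture: columns of its width, rows of its height, amid what is visible of it).
- pinpoint(query, camera): "xy" ([column, row] as shares, 0 to 1, of the picture: columns of its width, rows of its height: a listed point, or the origin of a listed thing).
The state is a dict: "clock": time; "joint_positions": joint angles; "qd": joint speeds; "joint_efforts": joint torques, N m; "tool_pos": TCP position; "ee_rot": TCP orientation; "contact_force": force on the tool from outside, world axes, zero at the start; "torque": the same for the moment, N m; "width": finger opening in mm.
Only numpy, scipy, OpenCV 4.12 (cv2) and the standard library are available. Lean on these libraries where they do the work, as an engineer would, in place of code of your own. Each camera call takes 0.05 s, during which the arm holds its last target.

## Working session

There is one attempt and no reset: what is moved stays moved. The work goes in short steps, Python scripts to look and compute and a tool call to move; the robot and the scene stay as the last step left them, time stands still between calls to the robot, and variables do not carry over. Pictures are saved under pics/ and viewed, and the job is handed in when it is done.

Besides the shell and the picture viewer there is one more tool, called after "Emit:" as a command line: name --pt "numbers of a row" for each row, then --argument value for the rest. arm_command: Moves the arm, as the interface text tells. Its arguments: {"type":"object","properties":{"series":{"type":"array","items":{"type":"array","items":{"type":"number"}}},"force":{"type":"number"}},"required":["series"]}

```bash
mkdir -p pics; cat > h.py <<'E'
import numpy as np, cv2
from plant import monitor, read_camera, camera_model, workorder, regions_of, pinpoint
def cam(n):
    m=camera_model(n); f=192/np.tan(np.radians(m['vfov'])/2)
    return m,f
def ray(n,px):
    m,f=cam(n); d=np.array([(px[0]-m['cx'])/f,(px[1]-m['cy'])/f]); u=d.copy()
    for _ in range(30): u=d/(1+m['k1']*(u@u))
    R=np.array(m['R']);t=np.array(m['t'])
    return -R.T@t, R.T@np.array([u[0],u[1],1.])
def atz(n,px,z):
    o,d=ray(n,px); return o+d*(z-o[2])/d[2]
def proj(n,X):
    m,f=cam(n); c=np.array(m['R'])@np.array(X,float)+np.array(m['t']); u=c[:2]/c[2]; u=u*(1+m['k1']*(u@u))
    return u*f+[m['cx'],m['cy']]
def save(n,name,img=None,scale=1.5):
    im=read_camera(n) if img is None else img
    cv2.imwrite('pics/'+name,cv2.resize(im[:,:,::-1],None,fx=scale,fy=scale,interpolation=cv2.INTER_CUBIC)); return im
E
python3 - <<'E'
from h import *
save('top','top0.png');save('side','side0.png')
for n in('top','side'): print(camera_model(n))
print(monitor.read_state())
E
```

```text
{'vfov': 47.39224934506441, 'cx': 255.23943900708448, 'cy': 191.66916077386583, 'k1': -0.013924203215898894, 'R': array([[-1.25224679e-03, -9.99830438e-01,  1.83719182e-02],
       [-9.95572180e-01, -4.80320549e-04, -9.39989579e-02],
       [ 9.39918437e-02, -1.84082806e-02, -9.95402767e-01]]), 't': array([-54.61687073, 512.61897407, 864.69815762])}
{'vfov': 44.72661927173837, 'cx': 256.14924766201386, 'cy': 186.78485536833355, 'k1': -0.1419820478664789, 'R': array([[-0.73149132,  0.6818152 ,  0.00696341],
       [ 0.37563557,  0.41148487, -0.83040841],
       [-0.56905041, -0.60482083, -0.55711165]]), 't': array([ 382.43638395, -105.51096965, 1150.08059154])}
{'clock': 0.1, 'joint_positions': array([ 1.20828678e+00,  9.17767031e-02,  1.23174700e+00,  1.57809307e-05,
        1.81981406e+00, -5.66746189e-02]), 'qd': array([-0.00064616, -0.00228336, -0.00357052,  0.00050021,  0.00115079,
        0.00028426]), 'joint_efforts': array([ 2.15643275e-03, -4.60217786e+01, -4.19218361e+01, -1.21912803e-04,
        1.06029984e-02, -2.15673981e-05]), 'tool_pos': array([180.54635845, 571.9271436 , 230.27848658]), 'ee_rot': array([ 4.68699232e-04,  8.06562079e-01,  5.91148756e-01, -7.36021712e-04]), 'contact_force': array([-0.44841221,  0.24072731,  0.34293252]), 'torque': array([-0.01816526, -0.01602022,  0.02735674]), 'width': 85.63661270939781}
```

View pics/top0.png

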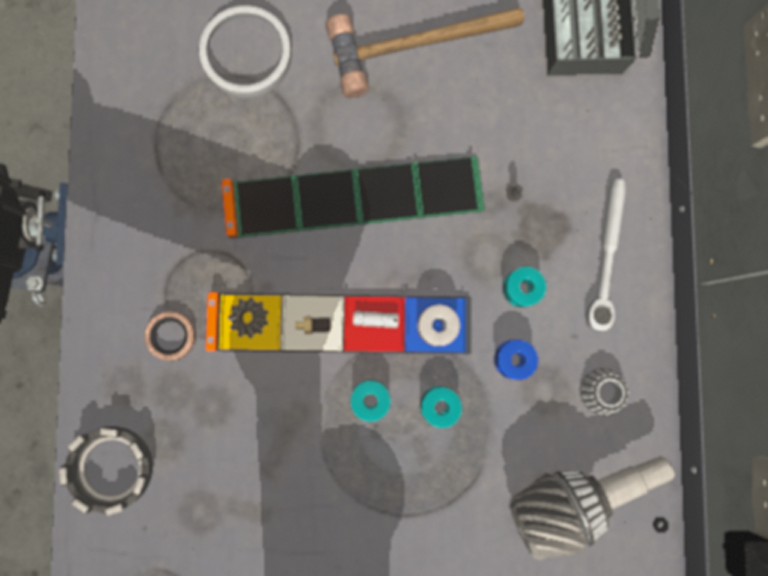

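View pics/side0.png

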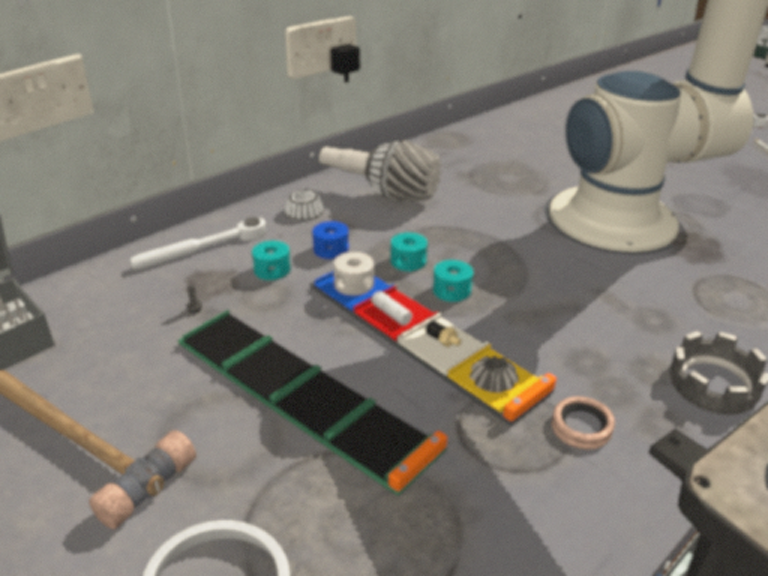

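Top view (1.5× scale): the strip rack runs from its orange end at (212,320) as gear (248,318), sender (318,325), shaft (375,320), block (439,325). The build rack's orange end is at (228,208).
Block candidates: pale (439,325), teal (525,287), (370,402), (441,407), and blue (517,359). I choose the pale one, in the blue nest. The bevel pinion at (605,390) is another gear-like thing; the right gear is the one in the yellow nest.

```bash
python3 - <<'E'
from h import *
im=read_camera('top'); im2=read_camera('side')
cv2.imwrite('pics/crop0.png',cv2.resize(im[90:250,130:330][:,:,::-1],None,fx=4,fy=3.7,interpolation=cv2.INTER_CUBIC)[:600])
W=np.array([512,384])
Z={'strip_rack':0,'build_rack':0,'block_mid':30,'gear_mid':25,'shaft_mid':21.5,'sender_mid':23,'nest_block':8,'nest_gear':8,'nest_shaft':8,'nest_sender':8}
for q,z in Z.items():
    for c in('top','side'):
        for r in pinpoint(q,c)[:3]:
            if r['conf']>.3: px=np.array(r['xy'])*W; print(q,c,round(r['conf'],2),px.round(1),atz(c,px,z).round(1))
for q,z in [('strip_rack',8),('build_rack',15),('shaft_mid',21.5),('sender_mid',23),('block_mid',48),('gear_mid',25)]:
    for c in ('top','side'):
      for r in regions_of(q,c)[:4]:
        if r['conf']<.3: continue
        p=np.argwhere(r['pixels'])[:,::-1].astype(float)
        P=np.array([atz(c,x,z)[:2] for x in p]); rc=cv2.minAreaRect(P.astype(np.float32))
        print('R',q,c,round(r['conf'],2),p.mean(0).round(1),P.mean(0).round(1),[np.round(v,1) for v in rc])
E
```

```text
strip_rack top 0.77 [229.4 216.3] [463.5  -1.5   0. ]
strip_rack side 0.71 [280.3 225.4] [467.1   7.2   0. ]
build_rack top 0.86 [239.1 129.2] [647.7 -21.3   0. ]
build_rack side 0.94 [199.4 259.7] [637.5 -20.3   0. ]
block_mid top 0.86 [342.  239.5] [ 415.7 -228.9   30. ]
block_mid top 0.76 [243.5 266.1] [363.4 -31.2  30. ]
block_mid top 0.73 [294.8 268.5] [ 358.4 -133.4   30. ]
block_mid side 0.94 [179.6 174.4] [ 528.7 -228.4   30. ]
block_mid side 0.92 [235.7 182. ] [ 461.  -127.5   30. ]
block_mid side 0.91 [301.1 185.7] [372.7 -28.6  30. ]
gear_mid top 0.63 [163.5 213. ] [469.3 130.3  25. ]
gear_mid side 0.96 [326.5 244.1] [468.4 118.7  25. ]
shaft_mid top 0.59 [250.  212.4] [470.6 -44.2  21.5]
shaft_mid side 0.64 [257.3 202.6] [469.4 -54.3  21.5]
sender_mid top 0.58 [205.2 215.1] [465.1  46.4  23. ]
sender_mid side 0.71 [294.9 224.1] [466.1  42.2  23. ]
nest_block top 0.85 [289.  215.3] [ 465.2 -124.8    8. ]
nest_block top 0.6 [166.8 208.7] [478.9 126.9   8. ]
nest_block side 0.84 [237.1 190.1] [ 457.2 -128.1    8. ]
nest_gear top 0.92 [166.  215.8] [464.3 128.3   8. ]
nest_ge
[... 285 characters left out ...]
9 [296.9 231.4] [464.6  47.    8. ]
R strip_rack top 0.74 [187.2 215.6] [464.7  84.5] [array([466.6,   5.9]), array([364.6,  82.2]), np.float64(89.5)]
R strip_rack side 0.83 [319.  253.9] [482.  110.6] [array([474.4,   8.4]), array([ 98.3, 357.9]), np.float64(4.8)]Traceback (most recent call last):
  File "<stdin>", line 15, in <module>
  File "h.py", line 12, in atz
    o,d=ray(n,px); return o+d*(z-o[2])/d[2]
        ~~~^^^^^^
  File "h.py", line 7, in ray
    m,f=cam(n); d=np.array([(px[0]-m['cx'])/f,(px[1]-m['cy'])/f]); u=d.copy()
        ~~~^^^
  File "h.py", line 4, in cam
    m=camera_model(n); f=192/np.tan(np.radians(m['vfov'])/2)
ValueError: time passes only in moves, steps and waits
```

View pics/crop0.png

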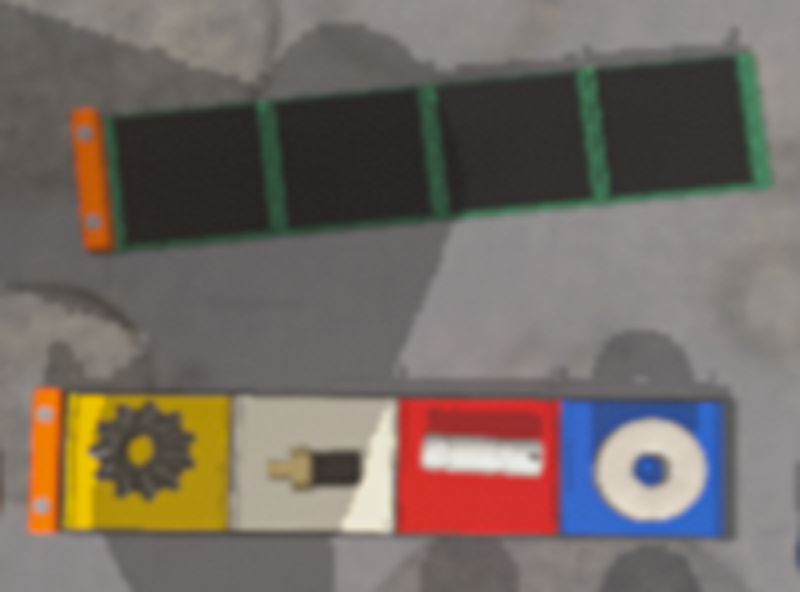

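The close crop confirms the choice: the pale ring in the blue nest, crop (650,468), is top pixel (292,216). The network left it out of its top three. Next I segment by colour from a saved frame.

```bash
python3 - <<'E'
import re
s=open('h.py').read()
s=s.replace("def cam(n):\n    m=camera_model(n)","_C={}\ndef cam(n):\n    if n not in _C: _C[n]=camera_model(n)\n    m=_C[n]")
open('h.py','w').write(s)
E
python3 - <<'E'
from h import *
im=read_camera('top'); np.save('top0.npy',im); np.save('side0.npy',read_camera('side'))
hsv=cv2.cvtColor(im,cv2.COLOR_RGB2HSV)
def rect(mask,z,c='top'):
    p=np.argwhere(mask)[:,::-1].astype(float); P=np.array([atz(c,x,z)[:2] for x in p])
    return p.mean(0).round(1),P.mean(0).round(1),[np.round(v,1) for v in cv2.minAreaRect(P.astype(np.float32))],len(p)
H,S,V=[hsv[...,i].astype(int) for i in range(3)]
def reg(m,r0,r1,c0,c1):
    o=np.zeros_like(m);o[r0:r1,c0:c1]=m[r0:r1,c0:c1];return o
green=(H>50)&(H<85)&(S>80); orange=(H<14)&(S>170)&(V>120)
print('green',rect(reg(green,95,165,140,330),17))
print('or b',rect(reg(orange,110,165,140,165),26)); print('or s',rect(reg(orange,190,240,135,148),26))
black=(V<60)
print('floor',rect(reg(black,103,158,157,320),12))
red=((H<8)|(H>172))&(S>150); print('nest red',rect(reg(red,190,240,228,272),14))
blue=(H>100)&(H<125)&(S>120); print('nest blue',rect(reg(blue,190,240,268,315),14))
yel=(H>18)&(H<32)&(S>150); print('nest yel',rect(reg(yel,190,240,143,192),14))
print('block top',rect(reg((S<70)&(V>130),195,238,276,309),48))
print('shaft',rect(reg((S<70)&(V>110),198,222,233,268),21.5))
print('gear', rect(reg((S<110)|(V<90),195,229,150,182),22))
print('sender blk',rect(reg((V<90),205,228,200,224),22)); print('sender brass',rect(reg((S>60),205,228,194,212),22))
print(hsv[215,195:225].tolist())
E
```

```text
green (array([256.2, 131.1]), array([639.9, -57.3]), [array([640.9, -21.9]), array([ 75.3, 337.7]), np.float64(6.2)], 707)
or b (array([152.8, 138.2]), array([622.2, 154.8]), [array([622.1, 155.2]), array([78.2, 14.4]), np.float64(6.3)], 223)
or s (array([142.1, 213.1]), array([469.2, 173.1]), [array([467.4, 174.2]), array([76.6, 14.1]), np.float64(1.3)], 113)
floor (array([235.8, 130.5]), array([642.1, -14.8]), [array([642.3, -17.9]), array([ 73. , 325.8]), np.float64(6.4)], 4761)
nest red (array([248.7, 216.5]), array([462.7, -41.5]), [array([464.8, -42.3]), array([81.8, 71.6]), np.float64(89.9)], 1073)
nest blue (array([289.2, 216.3]), array([ 462.9, -124.6]), [array([ 463.6, -127.4]), array([80.4, 73.7]), np.float64(89.7)], 800)
nest yel (array([166.1, 215.7]), array([464.4, 126.9]), [array([467.4, 127.2]), array([83.8, 73.7]), np.float64(89.2)], 1063)
block top (array([292., 217.]), array([ 460.3, -126.8]), [array([ 454.5, -126.5]), array([63. , 66.9]), np.float64(89.9)], 591)
shaft (array([250. , 212.5]), array([470.4, -44.3]), [array([470.4, -44.2]), array([56.9, 18.3]), np.float64(89.8)], 257)
gear (array([165.6, 209.8]), array([475.9, 126.8]), [array([477.6, 127.4]), array([56.7, 62.8]), np.float64(0.0)], 409)
sender blk (array([213.4, 216.3]), array([462.6,  29.8]), [array([463.3,  29.7]), array([16.2, 22.3]), np.float64(0.4)], 96)
sender brass (array([203.6, 216.4]), array([462.5,  49.7]), [array([462.3,  52. ]), array([22.3, 22.2]), np.float64(0.5)], 94)
[[20, 36, 177], [21, 51, 171], [21, 75, 164], [20, 88, 162], [20, 89, 164], [20, 87, 167], [20, 90, 167], [21, 93, 168], [20, 100, 169], [20, 101, 172], [20, 101, 172], [20, 98, 161], [20, 94, 128], [18, 77, 83], [10, 51, 60], [11, 48, 59], [13, 50, 61], [13, 49, 62], [13, 49, 62], [10, 49, 63], [13, 48, 64], [12, 52, 64], [12, 53, 63], [10, 49, 62], [16, 41, 80], [20, 36, 127], [20, 34, 179], [21, 34, 216], [24, 28, 231], [22, 25, 235]]
```

```bash
cat > ov.py <<'E'
from h import *
def circ(c,r,z): 
    a=np.linspace(0,2*np.pi,40); return np.c_[c[0]+r*np.cos(a),c[1]+r*np.sin(a),np.full(40,z)]
def box(c,yaw,lx,ly,z):
    R=np.array([[np.cos(yaw),-np.sin(yaw)],[np.sin(yaw),np.cos(yaw)]])
    p=np.array([[-1,-1],[1,-1],[1,1],[-1,1],[-1,-1]])*[lx/2,ly/2]
    return np.c_[p@R.T+np.array(c[:2]),np.full(5,z)]
def rk(c,yaw,s): return np.array([c[0]-np.sin(yaw)*s,c[1]+np.cos(yaw)*s])
def draw(cam,im,shapes,win,sc,name):
    r0,r1,c0,c1=win
    o=cv2.resize(im[r0:r1,c0:c1][:,:,::-1],None,fx=sc,fy=sc,interpolation=cv2.INTER_CUBIC)
    for P,col in shapes:
        q=np.array([(proj(cam,x)-[c0,r0]+.5)*sc for x in P]).astype(np.int32)
        cv2.polylines(o,[q],False,col,1)
    cv2.imwrite('pics/'+name,o)
B=((642.3,-17.9),np.radians(6.4)); SR=((465,0.),np.radians(-0.5))
def racks():
    s=[]
    for k in(126,42,-42,-126):
        s.append((box(rk(*B,k),B[1],80,76,12),(0,255,255)))
        s.append((box(rk(*SR,k),SR[1],74,82,14),(0,255,255)))
    s.append((box(rk(*B,0),B[1],80,360,8),(255,0,255))); s.append((box(rk(*SR,0),SR[1],80,360,8),(255,0,255)))
    return s
E
python3 - <<'E'
from ov import *
s=racks()
w=(255,255,255)
s+=[(circ((460,-126.8),27,48),(0,0,255)),(circ((460,-126.8),27,12),(0,0,255)),(circ((467,129),28,15),(0,0,255)),(box((470.4,-44.2),0,19,60,21.5),(0,0,0)),(box((463,43),0,20,48,23),(0,0,255))]
draw('top',np.load('top0.npy'),s,(90,250,130,330),4,'ov_t.png')
draw('side',np.load('side0.npy'),s,(160,340,110,380),2.9,'ov_s.png')
E
```

```text
(no output)
```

View pics/ov_t.png

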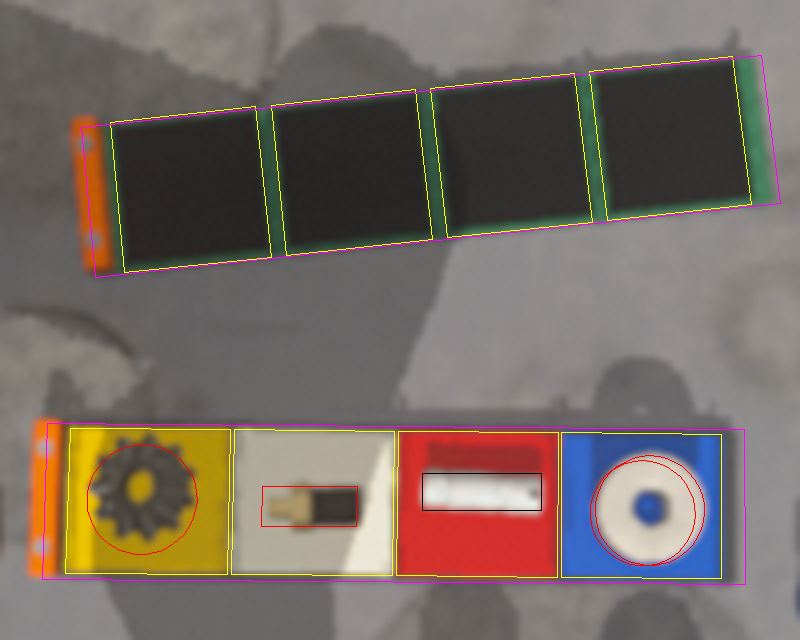

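View pics/ov_s.png

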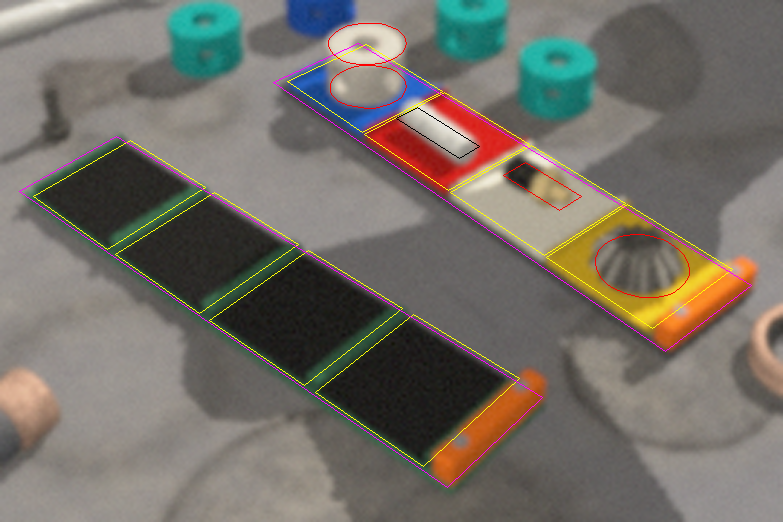

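Racks: strip centre ≈(465,0), yaw ≈ −0.5°; build centre ≈(642,−18), yaw ≈ 6.4°. Sizes and heights check out. Starting with the gear.

Emit:
arm_command --pt "1 -336 408 60 72.5" --pt "1 -336 408 60 72.5" --pt "1 -336 408 60 72.5" --pt "1 -336 408 60 72.5" --pt "1 -336 408 60 72.5" --force 50

```text
clock: 2.08
tool_pos: [350.5, 310.1, 196.1]
ee_rot: [-0.0, 0.987, 0.16, 0.0]
contact_force: [0.4, 0.4, 0.6]
width: 85.3
```

```bash
cat > st.py <<'E'
import sys
from h import *
from scipy.spatial.transform import Rotation as R
def go(tgt=None,head=None):
    s=monitor.read_state(); q=s['ee_rot']; r=R.from_quat([q[1],q[2],q[3],q[0]]); M=r.as_matrix()
    h=np.degrees(np.arctan2(M[1,0],M[0,0]))
    print('t',round(s['clock'],2),'pos',s['tool_pos'].round(1),'head',h.round(2),'tilt',np.degrees(np.arccos(-M[2,2])).round(2),'w',round(s['width'],1),'F',s['contact_force'].round(1),'qd',abs(s['qd']).max().round(3))
    if tgt is not None: print('shift',(M.T@(np.array(tgt)-s['tool_pos'])).round(1),'turn',None if head is None else round(h-head,1))
if __name__=='__main__':
    a=[float(v) for v in sys.argv[1:]]; go(a[:3] if len(a)>=3 else None,a[3] if len(a)>3 else None)
E
python3 st.py 469 129 150 0
```

```text
t 2.08 pos [350.5 310.1 196.1] head 18.43 tilt 0.06 w 85.3 F [0.4 0.4 0.6] qd 1.045
shift [ 55.1 209.3  46.1] turn 18.4
```

Emit:
arm_command --pt "1 55 209 46 18.4" --pt "1 55 209 46 18.4" --pt "1 55 209 46 18.4" --pt "1 55 209 46 18.4" --pt "1 55 209 46 18.4"

```text
clock: 2.7
tool_pos: [469.5, 129.6, 149.1]
ee_rot: [0.0, 1.0, 0.001, -0.001]
contact_force: [-0.4, -0.5, 0.2]
width: 85.5
```

```bash
python3 st.py 469 129 80 0; python3 - <<'E'
from h import *
save('top','t1.png');save('side','s1.png')
print(proj('top',[469,129,150])*1.5)
E
```

```text
t 2.7 pos [469.5 129.6 149.1] head 0.14 tilt 0.1 w 85.5 F [-0.4 -0.5  0.2] qd 0.058
shift [-0.4  0.5 69.1] turn 0.1
[225.73951653 314.8127706 ]
```

View pics/s1.png

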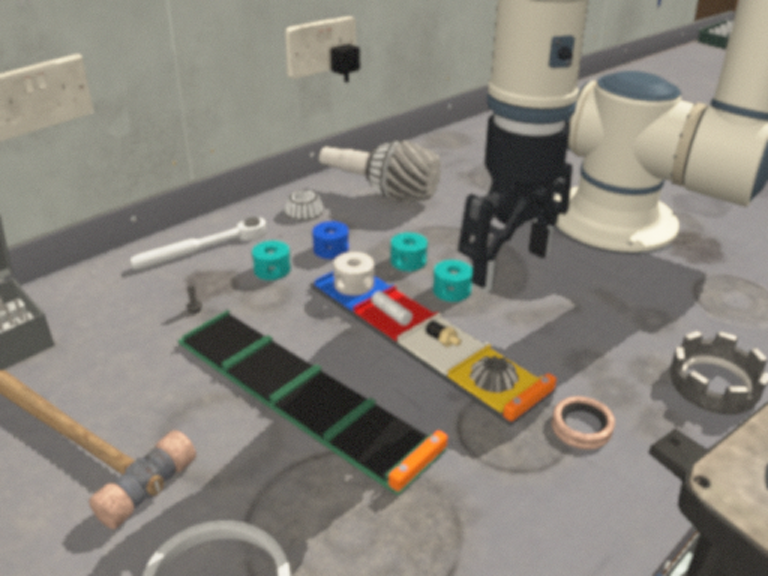

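View pics/t1.png

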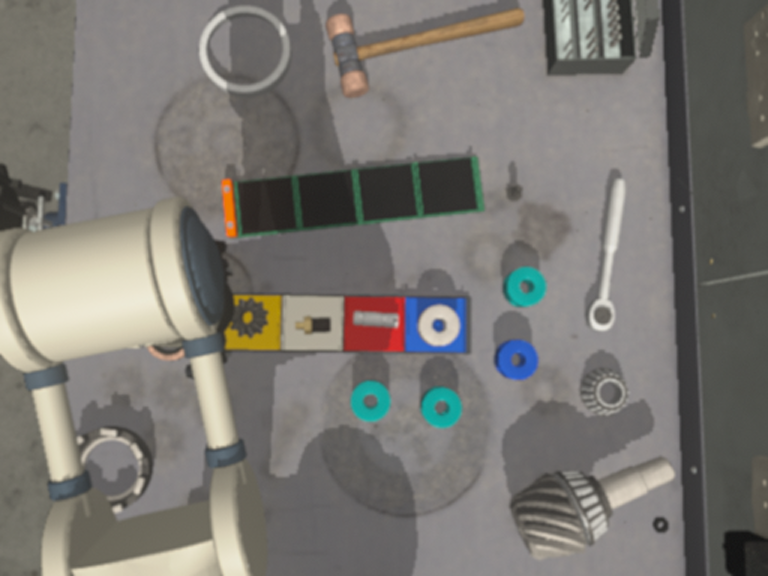

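The pictures agree: the tool is over the gear, with fingertips at side (482,282) and (540,253) straddling along world x. Lowering and closing.

Emit:
arm_command --pt "1 -1 1 60 0.1" --pt "1 -1 1 115 0.1" --pt "1 -1 1 138.5 0.1" --pt "1 -1 1 138.5 0.1" --pt "0.6 -1 1 138.5 0.1"

```text
clock: 3.42
tool_pos: [468.9, 131.6, 13.6]
ee_rot: [-0.0, 1.0, 0.003, 0.001]
contact_force: [0.7, -0.4, 0.0]
width: 69.6
```

Emit:
arm_command --pt "0.3 0 0 0 0" --pt "-0.2 0 0 0 0" --pt "-0.2 0 0 0 0" --pt "-0.2 0 0 0 0" --pt "-0.2 0 0 0 0"

```text
clock: 4.05
tool_pos: [470.1, 131.2, 14.7]
ee_rot: [-0.001, 1.0, 0.002, 0.003]
contact_force: [0.7, 0.7, 7.1]
width: 51.0
```

```bash
python3 st.py 656 -142 110 6.4;  python3 - <<'E'
from h import *
save('side','s2.png')
E
```

```text
t 4.05 pos [470.1 131.2  14.7] head 0.26 tilt 0.33 w 51.0 F [0.7 0.7 7.1] qd 0.001
shift [185.1 273.9 -94.7] turn -6.1
```

View pics/s2.png

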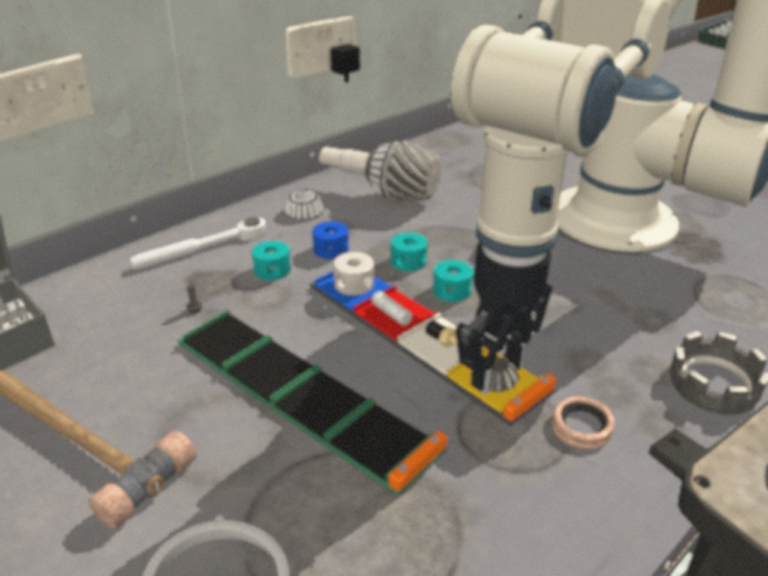

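Width 51 means it is gripping high on the flank, and the pose reads about 3 mm off the command. Opening to check the free pose.

Emit:
arm_command --pt "0.7 0 0 0 0" --pt "0.7 0 0 0 0" --pt "0.7 0 0 0 0" --pt "0.7 0 0 0 0"

```text
clock: 4.6
tool_pos: [467.9, 130.5, 11.3]
ee_rot: [0.0, 1.0, 0.002, -0.0]
contact_force: [-0.2, 0.8, 0.5]
width: 72.5
```

```bash
python3 st.py 470 129 9 0;  python3 - <<'E'
from ov import *
im=read_camera('side'); 
s=[(circ((470,131),28,14),(0,0,255)),(circ((470,128),28,14),(255,255,255)),(box((470,131),0,2,22,14),(0,255,0))]
draw('side',im,s,(200,300,280,400),5.5,'s3.png')
E
```

```text
t 4.6 pos [467.9 130.5  11.3] head 0.26 tilt 0.03 w 72.5 F [-0.2  0.8  0.5] qd 0.001
shift [2.1 1.6 2.3] turn 0.3
```

View pics/s3.png

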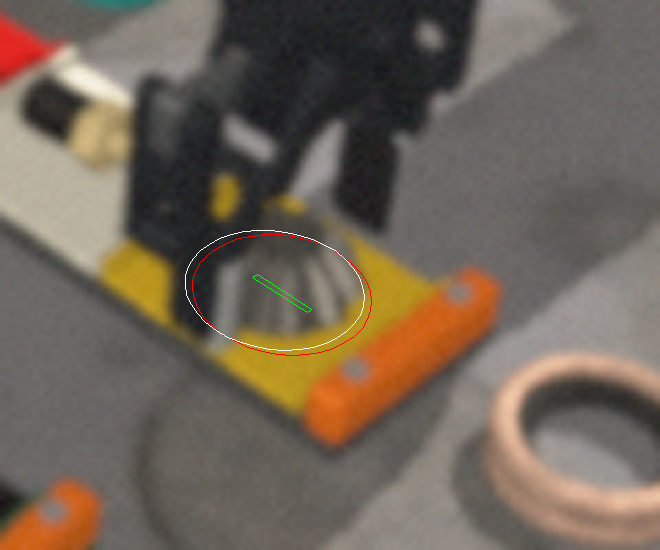

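Emit:
arm_command --pt "0.7 1.5 1.5 3 0.2" --pt "0.7 1.5 1.5 3 0.2" --pt "0.2 1.5 1.5 3 0.2" --pt "-0.2 1.5 1.5 3 0.2" --pt "-0.2 1.5 1.5 3 0.2"

```text
clock: 5.28
tool_pos: [470.2, 129.1, 9.3]
ee_rot: [-0.0, 1.0, 0.001, 0.001]
contact_force: [1.3, -0.8, 4.5]
width: 51.2
```

Emit:
arm_command --pt "-0.2 0 0 0 0" --pt "-0.2 0 0 0 0" --pt "-0.2 0 0 0 0"

```text
clock: 5.65
tool_pos: [470.2, 129.1, 9.3]
ee_rot: [-0.0, 1.0, 0.001, 0.001]
contact_force: [0.3, -0.9, 5.5]
width: 51.3
```

```bash
python3 st.py 656 -142 110 6.4
```

```text
t 5.65 pos [470.2 129.1   9.3] head 0.06 tilt 0.09 w 51.3 F [ 0.3 -0.9  5.5] qd 0.002
shift [ 185.7  271.3 -100.5] turn -6.3
```

Emit:
arm_command --pt "-0.2 0 0 -8 0" --pt "-0.2 0 0 -20 0" --pt "-0.2 0 0 -30 0" --pt "-0.2 0 0 -30 0" --force 60

```text
clock: 6.15
tool_pos: [470.3, 129.3, 39.9]
ee_rot: [-0.0, 1.0, 0.001, 0.001]
contact_force: [0.7, -0.3, -2.0]
width: 50.7
```

```bash
python3 st.py 656 -142 110 6.4;  python3 - <<'E'
from ov import *
im=read_camera('side'); 
draw('side',im,[],(180,290,270,400),5.5,'s4.png')
E
```

```text
t 6.15 pos [470.3 129.3  39.9] head 0.07 tilt 0.13 w 50.7 F [ 0.7 -0.3 -2. ] qd 0.021
shift [185.5 271.4 -69.8] turn -6.3
```

View pics/s4.png

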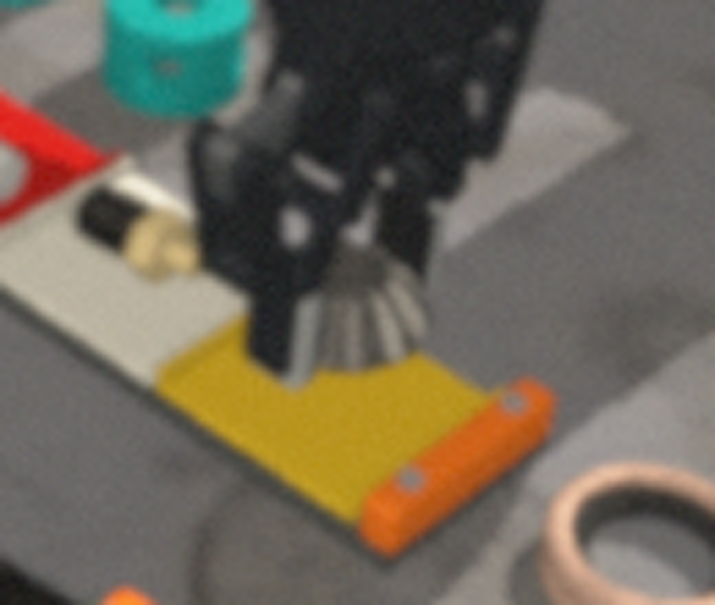

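The gear is lifted (the force shows its 2 N weight, level in the crop). Carrying it to the far pocket.

Emit:
arm_command --pt "-0.2 10 15 -50 0" --pt "-0.2 186 272 -50 -6.3" --pt "-0.2 186 272 -50 -6.3" --pt "-0.2 186 272 -50 -6.3" --pt "-0.2 186 272 -50 -6.3"

```text
clock: 6.82
tool_pos: [621.8, -93.7, 87.8]
ee_rot: [-0.0, 0.998, 0.056, -0.0]
contact_force: [0.5, -0.2, -0.9]
width: 50.6
```

Emit:
arm_command --pt "-0.2 49 72 0 0" --pt "-0.2 49 72 0 0" --pt "-0.2 49 72 0 0"

```text
clock: 7.2
tool_pos: [677.8, -159.9, 86.5]
ee_rot: [-0.0, 0.999, 0.054, -0.001]
contact_force: [-0.0, 1.3, -2.6]
width: 50.6
```

```bash
python3 st.py 656.3 -143.1 9.5 6.4;python3 - <<'E'
from h import *
save('top','t5.png');save('side','s5.png')
E
```

```text
t 7.2 pos [ 677.8 -159.9   86.5] head 6.23 tilt 0.14 w 50.6 F [-0.   1.3 -2.6] qd 0.046
shift [-19.4 -19.   77. ] turn -0.2
```

View pics/s5.png

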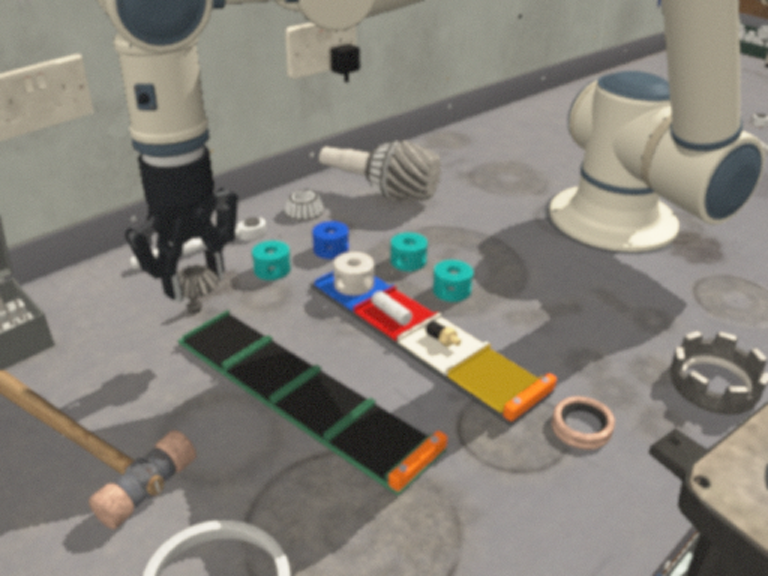

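Emit:
arm_command --pt "-0.2 -19.4 -19 20 -0.2" --pt "-0.2 -19.4 -19 60 -0.2" --pt "-0.2 -19.4 -19 72 -0.2" --pt "-0.2 -19.4 -19 74 -0.2" --pt "-0.2 -19.4 -19 74 -0.2"

```text
clock: 7.92
tool_pos: [657.3, -141.5, 16.3]
ee_rot: [0.0, 0.998, 0.057, 0.001]
contact_force: [0.3, -0.5, -1.3]
width: 50.7
```

```bash
python3 st.py 656.3 -143.1 9.5 6.4;python3 - <<'E'
from ov import *
draw('side',read_camera('side'),[],(150,270,90,220),5,'s6.png')
E
```

```text
t 7.92 pos [ 657.3 -141.5   16.3] head 6.58 tilt 0.14 w 50.7 F [ 0.3 -0.5 -1.3] qd 0.013
shift [-1.2  1.5  6.8] turn 0.2
```

View pics/s6.png

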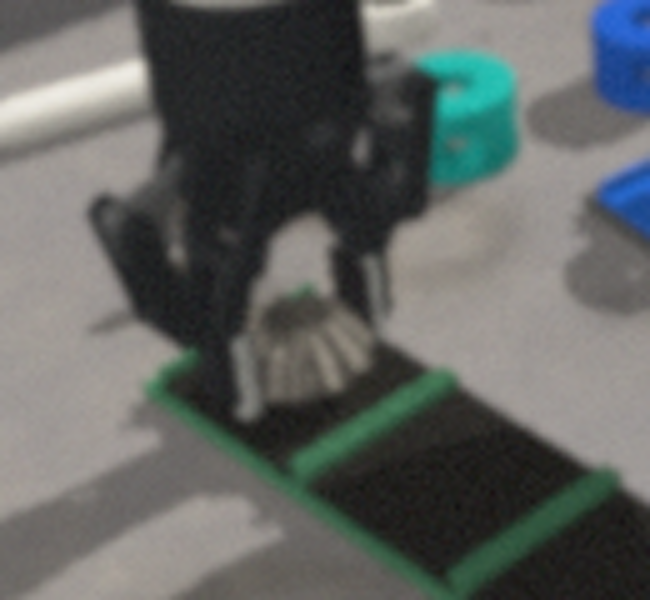

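Emit:
arm_command --pt "-0.2 -1 1 4 0.2" --pt "-0.2 -1 1 6 0.2" --pt "-0.2 -1 1 6.5 0.2" --pt "-0.2 -1 1 6.5 0.2"

```text
clock: 8.48
tool_pos: [655.8, -142.9, 9.5]
ee_rot: [0.0, 0.998, 0.055, 0.001]
contact_force: [-3.2, -0.0, 5.7]
width: 50.5
```

```bash
python3 st.py 656.3 -143.1 9.5 6.4;python3 - <<'E'
from ov import *
draw('side',read_camera('side'),[],(150,270,90,220),5,'s7.png')
E
```

```text
t 8.47 pos [ 655.8 -142.9    9.5] head 6.35 tilt 0.08 w 50.5 F [-3.2 -0.   5.7] qd 0.001
shift [ 0.4  0.3 -0. ] turn -0.0
```

View pics/s7.png

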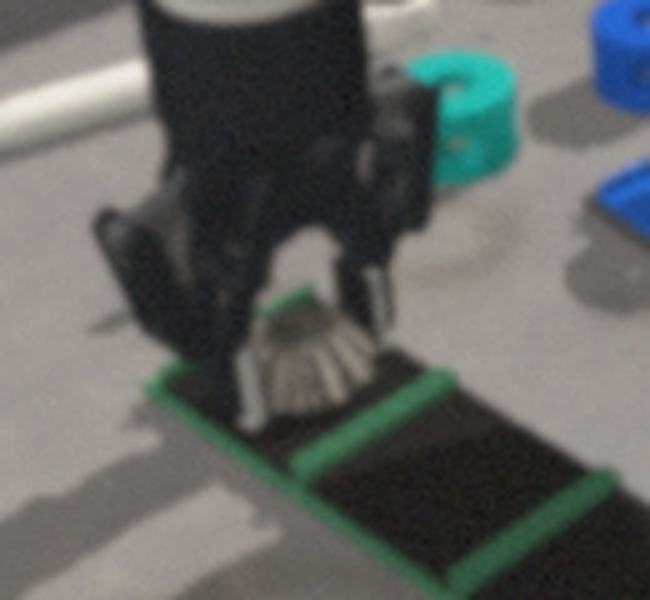

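The gear is seated (5.7 N contact, same z as at pickup). Releasing and rising.

Emit:
arm_command --pt "0.3 0 0 0 0" --pt "0.7 0 0 0 0" --pt "1 0 0 0 0" --pt "1 0 0 -50 0" --pt "1 0 0 -110 0"

```text
clock: 9.15
tool_pos: [654.4, -142.2, 116.9]
ee_rot: [-0.001, 0.998, 0.056, -0.002]
contact_force: [1.2, 0.5, 1.4]
width: 85.2
```

Emit:
arm_command --pt "1 -170 -200 0 6.4" --pt "1 -170 -200 0 6.4" --pt "1 -170 -200 0 6.4" --pt "1 -170 -200 0 6.4" --pt "1 -170 -200 0 6.4"

```text
clock: 9.78
tool_pos: [462.4, 39.4, 118.1]
ee_rot: [-0.0, 1.0, 0.001, 0.0]
contact_force: [1.2, 0.0, 0.7]
width: 85.1
```

```bash
python3 st.py 463 42 80 0; python3 - <<'E'
from ov import *
im=read_camera('top');np.save('top1.npy',im)
g=rk(*B,-126)
draw('top',im,racks()+[(circ(g,28,15),(0,0,255)),(box((463,42),0,20,48,23),(0,0,255))],(90,250,130,330),4,'t8.png')
E
```

```text
t 9.78 pos [462.4  39.4 118.1] head 0.13 tilt 0.04 w 85.1 F [1.2 0.  0.7] qd 0.14
shift [ 0.6 -2.6 38.1] turn 0.1
```

View pics/t8.png

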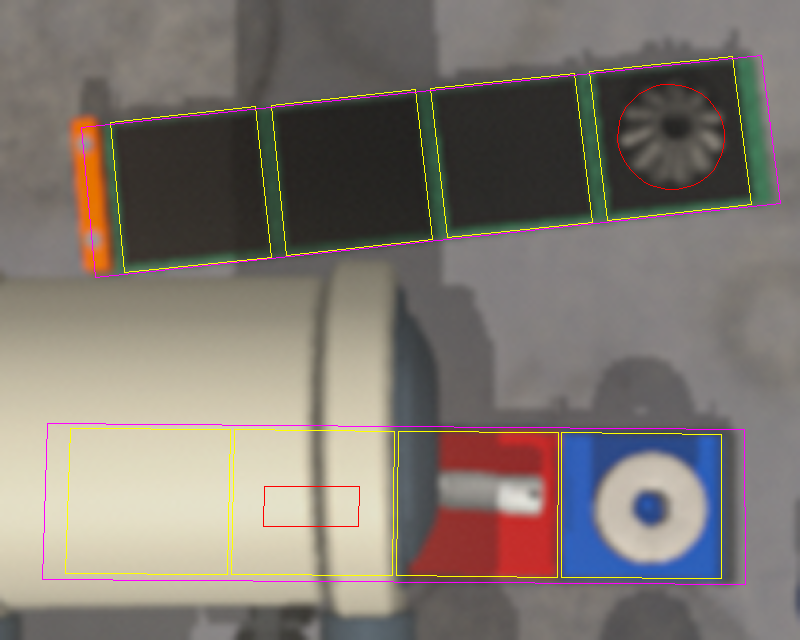

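The gear sits centred in the far pocket (red circle matches at crop (671,137)). Now the sender.

Emit:
arm_command --pt "0.6 0.6 -2.6 50 0" --pt "0.3 0.6 -2.6 95 0" --pt "0.3 0.6 -2.6 105 0" --pt "0.1 0.6 -2.6 105 0" --pt "-0.2 0.6 -2.6 105 0" --force 40

```text
clock: 10.45
tool_pos: [466.7, 39.8, 15.4]
ee_rot: [0.0, 1.0, -0.001, 0.002]
contact_force: [-0.6, 0.1, 0.6]
width: 34.4
```

```bash
python3 st.py 463 42 13.5 0; python3 - <<'E'
from ov import *
draw('side',read_camera('side'),[],(170,290,250,380),5,'s9.png')
E
```

```text
t 10.45 pos [466.7  39.8  15.4] head -0.06 tilt 0.2 w 34.4 F [-0.6  0.1  0.6] qd 0.009
shift [-3.7 -2.2  1.8] turn -0.1
```

View pics/s9.png

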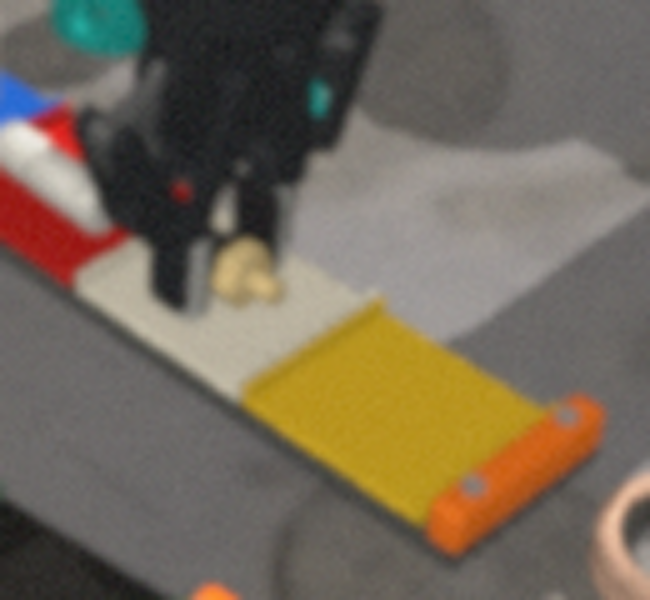

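Emit:
arm_command --pt "-0.2 -3 -2.2 1.5 0" --pt "-0.2 -3 -2.2 1.5 0" --pt "-0.8 -3 -2.2 1.5 0" --pt "-0.8 -3 -2.2 1.5 0" --pt "-0.8 -3 -2.2 1.5 0"

```text
clock: 11.12
tool_pos: [462.3, 42.3, 12.1]
ee_rot: [-0.0, 1.0, -0.0, 0.0]
contact_force: [-1.0, 1.1, 4.9]
width: 22.3
```

Emit:
arm_command --pt "-0.8 0 0 0 0" --pt "-0.8 0 0 -10 0" --pt "-0.8 0 0 -25 0" --pt "-0.8 0 0 -25 0"

```text
clock: 11.62
tool_pos: [463.1, 42.2, 38.4]
ee_rot: [-0.0, 1.0, -0.0, 0.002]
contact_force: [-0.8, -0.6, -0.7]
width: 22.4
```

```bash
python3 st.py 647 -59.6 80 6.4; python3 - <<'E'
from ov import *
draw('side',read_camera('side'),[],(170,290,250,380),5,'s10.png')
E
```

```text
t 11.62 pos [463.1  42.2  38.4] head -0.04 tilt 0.18 w 22.4 F [-0.8 -0.6 -0.7] qd 0.025
shift [184.1 101.7 -41. ] turn -6.4
```

View pics/s10.png

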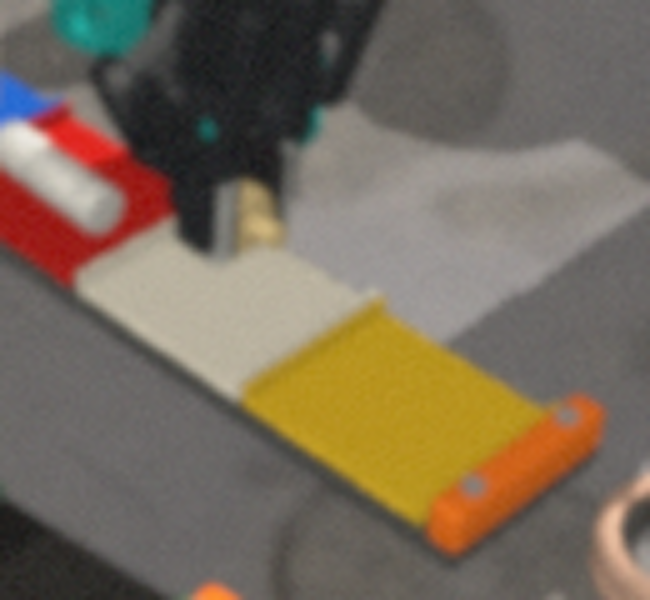

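The sender is held (width 22.4). To the −42 pocket.

Emit:
arm_command --pt "-0.8 10 5 -45 0" --pt "-0.8 184 102 -45 -6.4" --pt "-0.8 184 102 -45 -6.4" --pt "-0.8 184 102 -45 -6.4" --pt "-0.8 184 102 -45 -6.4"

```text
clock: 12.3
tool_pos: [647.2, -62.0, 77.9]
ee_rot: [-0.0, 0.999, 0.054, -0.002]
contact_force: [-1.5, -0.5, -1.7]
width: 22.4
```

Emit:
arm_command --pt "-0.8 0 0 40 0" --pt "-0.8 0 0 50 0" --pt "-0.8 0 0 50 0"

```text
clock: 12.68
tool_pos: [644.8, -59.4, 30.8]
ee_rot: [-0.0, 0.998, 0.056, -0.001]
contact_force: [-0.2, 1.2, 0.5]
width: 21.7
```

```bash
python3 st.py 647 -59.6 13 6.4
```

```text
t 12.68 pos [644.8 -59.4  30.8] head 6.39 tilt 0.13 w 21.7 F [-0.2  1.2  0.5] qd 0.041
shift [ 2.2  0.5 17.8] turn -0.0
```

Emit:
arm_command --pt "-0.8 2 0.5 8 0" --pt "-0.8 2 0.5 14 0" --pt "-0.8 2 0.5 16 0" --pt "-0.8 2 0.5 16 0"

```text
clock: 13.18
tool_pos: [647.9, -60.2, 15.5]
ee_rot: [-0.0, 0.998, 0.056, -0.0]
contact_force: [-0.7, 0.1, -0.8]
width: 22.2
```

```bash
python3 st.py 647 -59.6 13 6.4; python3 - <<'E'
from ov import *
draw('side',read_camera('side'),[],(160,280,100,230),5,'s11.png')
E
```

```text
t 13.18 pos [647.9 -60.2  15.5] head 6.37 tilt 0.01 w 22.2 F [-0.7  0.1 -0.8] qd 0.008
shift [-0.8 -0.7  2.5] turn -0.0
```

View pics/s11.png

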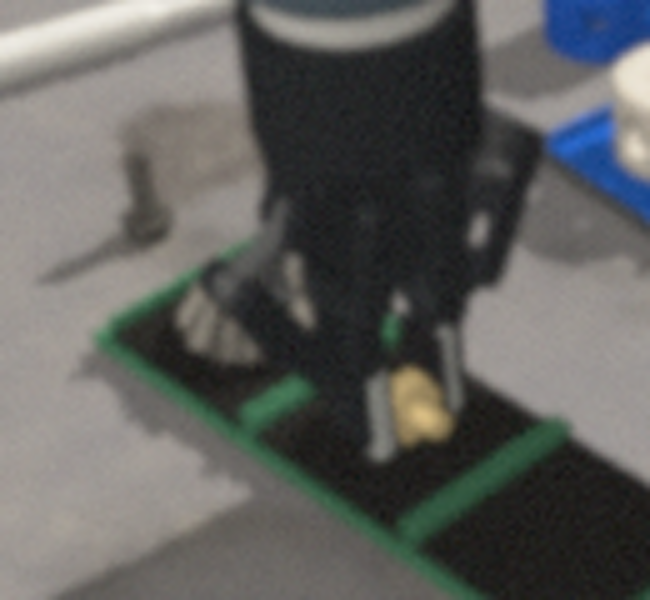

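Emit:
arm_command --pt "-0.8 -0.5 -0.5 1.5 0" --pt "-0.8 -0.5 -0.5 2.5 0" --pt "-0.8 -0.5 -0.5 2.5 0" --pt "-0.6 -0.5 -0.5 2.5 0" --pt "-0.2 -0.5 -0.5 2.5 0"

```text
clock: 13.85
tool_pos: [647.5, -59.7, 13.2]
ee_rot: [0.0, 0.998, 0.055, 0.0]
contact_force: [1.1, -0.1, 0.2]
width: 34.2
```

Emit:
arm_command --pt "0.2 0 0 0 0" --pt "0.4 0 0 -30 0" --pt "1 0 0 -90 0" --pt "1 0 0 -90 0"

```text
clock: 14.35
tool_pos: [650.7, -60.2, 110.9]
ee_rot: [0.001, 0.998, 0.056, 0.006]
contact_force: [1.4, 1.1, 0.3]
width: 85.5
```

```bash
python3 st.py 470.4 -44.2 60 0
```

```text
t 14.35 pos [650.7 -60.2 110.9] head 6.37 tilt 0.71 w 85.5 F [1.4 1.1 0.3] qd 0.08
shift [-178.   -36.    48.6] turn 6.4
```

Emit:
arm_command --pt "1 -175 -35.5 0 6.4" --pt "1 -175 -35.5 0 6.4" --pt "1 -175 -35.5 0 6.4" --pt "0.4 -175 -35.5 40 6.4" --pt "0.4 -175 -35.5 70 6.4"

```text
clock: 14.98
tool_pos: [468.9, -43.8, 32.2]
ee_rot: [0.0, 1.0, -0.0, 0.001]
contact_force: [0.5, -0.1, 0.0]
width: 59.9
```

Emit:
arm_command --pt "0.4 0 0 0 0" --pt "0.4 0 0 0 0"

```text
clock: 15.22
tool_pos: [470.2, -43.9, 34.1]
ee_rot: [0.0, 1.0, -0.0, 0.001]
contact_force: [0.1, 0.1, 0.8]
width: 59.9
```

```bash
python3 st.py 470.4 -44.2 13.5 0;  python3 - <<'E'
from ov import *
draw('top',read_camera('top'),racks()+[(box(rk(*B,-42),B[1],20,48,23),(0,0,255))],(90,250,130,330),4,'t12.png')
draw('side',read_camera('side'),[],(150,270,210,340),5,'s12.png')
E
```

```text
t 15.22 pos [470.2 -43.9  34.1] head -0.03 tilt 0.06 w 59.9 F [0.1 0.1 0.8] qd 0.021
shift [ 0.2  0.3 20.6] turn -0.0
```

View pics/t12.png

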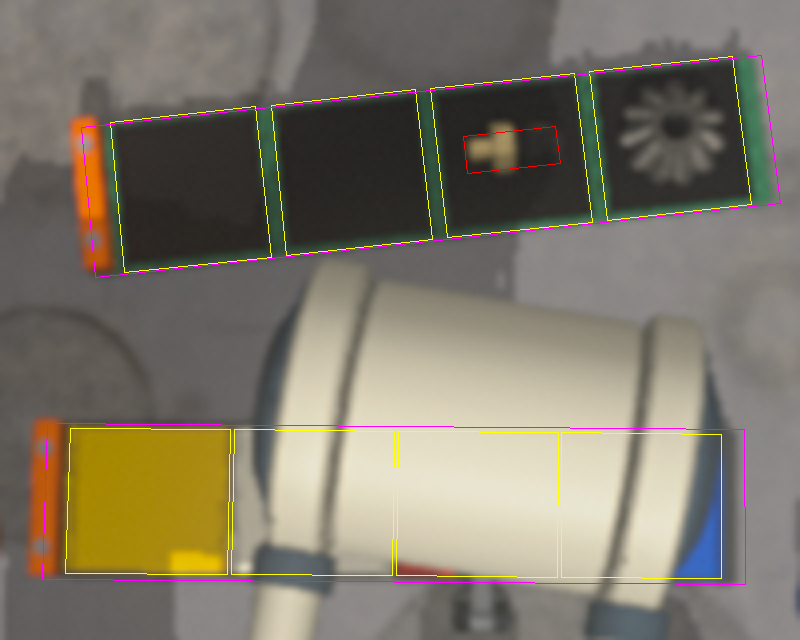

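View pics/s12.png

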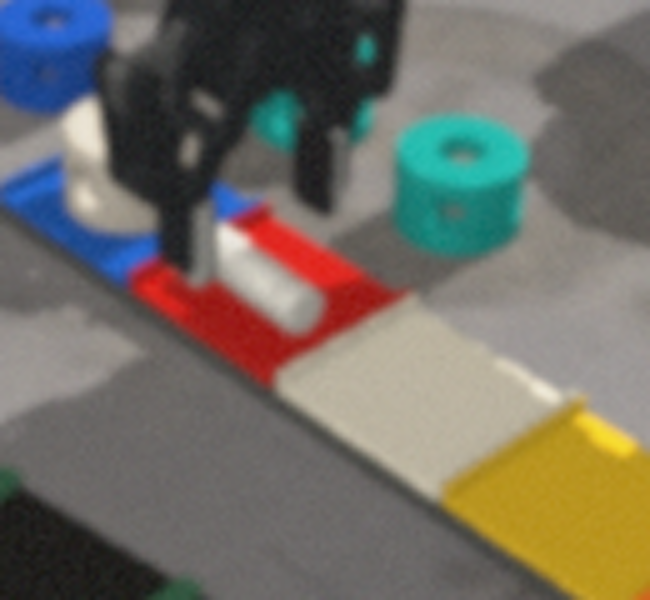

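The sender matches its pocket centre, hexagon and stub towards the orange end at crop (495,148). The fingers straddle the shaft; gripping.

Emit:
arm_command --pt "0.4 0 0 15 0" --pt "0.2 0 0 20 0" --pt "-0.8 0 0 20 0" --pt "-0.8 0 0 20 0" --pt "-0.8 0 0 20 0"

```text
clock: 15.95
tool_pos: [469.6, -43.9, 13.1]
ee_rot: [0.0, 1.0, -0.0, 0.0]
contact_force: [0.1, -0.3, -1.6]
width: 18.0
```

Emit:
arm_command --pt "-0.8 0 0 0 0" --pt "-0.8 0 0 0 0" --pt "-0.8 0 0 -10 0" --pt "-0.8 0 0 -50 0" --pt "-0.8 0 0 -50 0"

```text
clock: 16.58
tool_pos: [471.9, -44.2, 67.4]
ee_rot: [0.001, 1.0, -0.0, 0.004]
contact_force: [0.9, 0.5, -0.7]
width: 17.8
```

```bash
python3 st.py 637.6 23.8 63 6.4;  python3 - <<'E'
from ov import *
draw('side',read_camera('side'),[],(150,270,210,340),5,'s13.png')
E
```

```text
t 16.57 pos [471.9 -44.2  67.4] head -0.03 tilt 0.43 w 17.8 F [ 0.9  0.5 -0.7] qd 0.062
shift [165.6 -68.1   5.5] turn -6.4
```

View pics/s13.png

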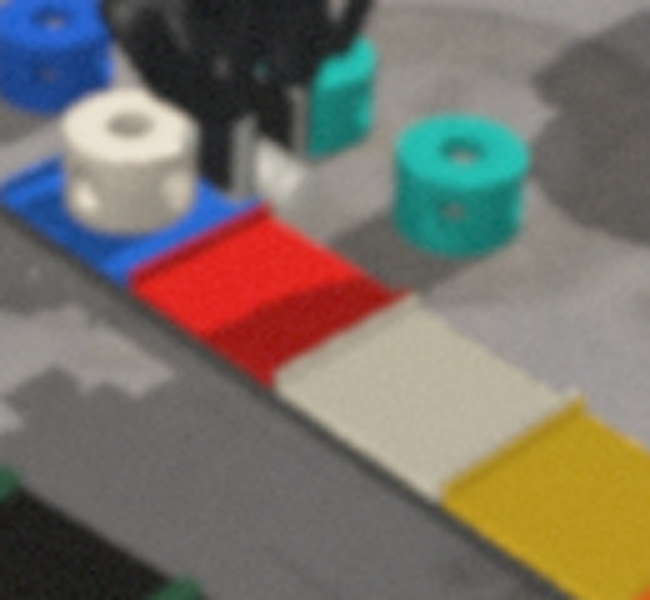

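The shaft is held (17.8 mm). To the +42 pocket.

Emit:
arm_command --pt "-0.8 167 -68 -5 -6.4" --pt "-0.8 167 -68 -5 -6.4" --pt "-0.8 167 -68 -5 -6.4" --pt "-0.8 167 -68 -5 -6.4" --pt "-0.8 167 -68 30 -6.4"

```text
clock: 17.25
tool_pos: [638.3, 24.1, 34.5]
ee_rot: [0.0, 0.998, 0.056, 0.002]
contact_force: [0.1, -0.1, -1.0]
width: 18.2
```

Emit:
arm_command --pt "-0.8 0 0 5 0" --pt "-0.8 0 0 5 0" --pt "-0.8 0 0 5 0"

```text
clock: 17.62
tool_pos: [637.2, 23.8, 29.9]
ee_rot: [0.0, 0.998, 0.055, 0.001]
contact_force: [0.2, 0.4, -1.2]
width: 18.3
```

```bash
python3 st.py 637.6 23.8 13.5 6.4;  python3 - <<'E'
from ov import *
draw('side',read_camera('side'),[],(170,290,130,260),5,'s14.png')
E
```

```text
t 17.62 pos [637.2  23.8  29.9] head 6.35 tilt 0.15 w 18.3 F [ 0.2  0.4 -1.2] qd 0.009
shift [ 0.4  0.  16.4] turn -0.1
```

View pics/s14.png

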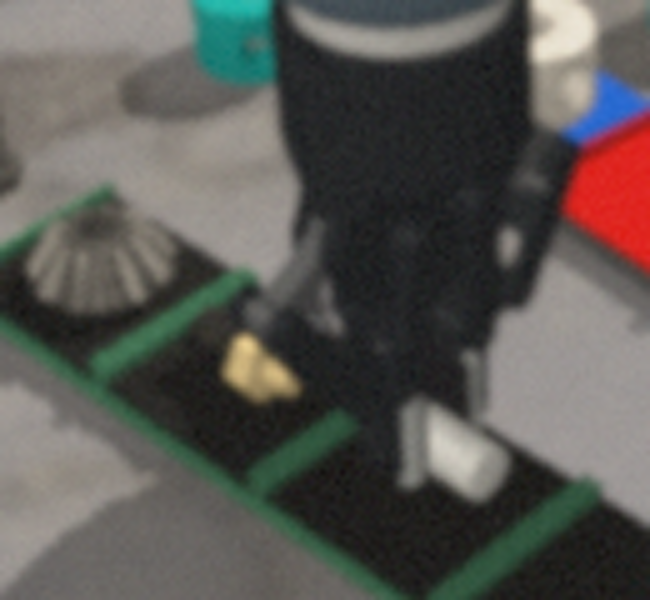

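Emit:
arm_command --pt "-0.8 0.4 0 10 0" --pt "-0.8 0.4 0 15 0" --pt "-0.8 0.4 0 16.5 0" --pt "-0.8 0.4 0 16.5 0"

```text
clock: 18.18
tool_pos: [636.9, 24.0, 13.1]
ee_rot: [0.0, 0.998, 0.056, -0.0]
contact_force: [-5.0, -0.5, 7.6]
width: 18.0
```

Emit:
arm_command --pt "-0.65 0 0 0 0" --pt "-0.4 0 0 0 0" --pt "0 0 0 0 0" --pt "0.2 0 0 -30 0" --pt "0.8 0 0 -90 0"

```text
clock: 18.8
tool_pos: [634.8, 24.1, 97.9]
ee_rot: [-0.0, 0.998, 0.055, -0.004]
contact_force: [1.8, 1.5, 0.3]
width: 67.8
```

```bash
python3 st.py 460 -126.8 100 0
```

```text
t 18.8 pos [634.8  24.1  97.9] head 6.36 tilt 0.47 w 67.8 F [1.8 1.5 0.3] qd 0.841
shift [-190.5  130.6   -0.6] turn 6.4
```

Emit:
arm_command --pt "1 -193 130 0 6.4" --pt "1 -193 130 0 6.4" --pt "1 -193 130 0 6.4" --pt "1 -193 130 0 6.4" --pt "1 -193 130 0 6.4"

```text
clock: 19.42
tool_pos: [457.9, -128.2, 101.4]
ee_rot: [0.0, 1.0, -0.002, 0.0]
contact_force: [0.0, -0.2, -0.1]
width: 85.5
```

Emit:
arm_command --pt "1 0 0 0 0"

```text
clock: 19.55
tool_pos: [459.9, -126.4, 101.5]
ee_rot: [-0.0, 1.0, -0.001, 0.0]
contact_force: [0.0, -0.5, -0.4]
width: 85.2
```

```bash
python3 st.py 460 -126.8 18 0;  python3 - <<'E'
from ov import *
draw('top',read_camera('top'),racks()+[(box(rk(*B,42),B[1],19,60,21.5),(0,0,255))],(90,250,130,330),4,'t15.png')
draw('side',read_camera('side'),[(circ((460,-126.8),27,48),(0,0,255)),(box((417,-126.8),0,2,22,20),(0,255,0)),(box((503,-126.8),0,2,22,20),(0,255,0))],(130,260,170,310),5,'s15.png')
E
```

```text
t 19.55 pos [ 459.9 -126.4  101.5] head -0.06 tilt 0.04 w 85.2 F [ 0.  -0.5 -0.4] qd 0.02
shift [ 0.1  0.4 83.5] turn -0.1
```

View pics/t15.png

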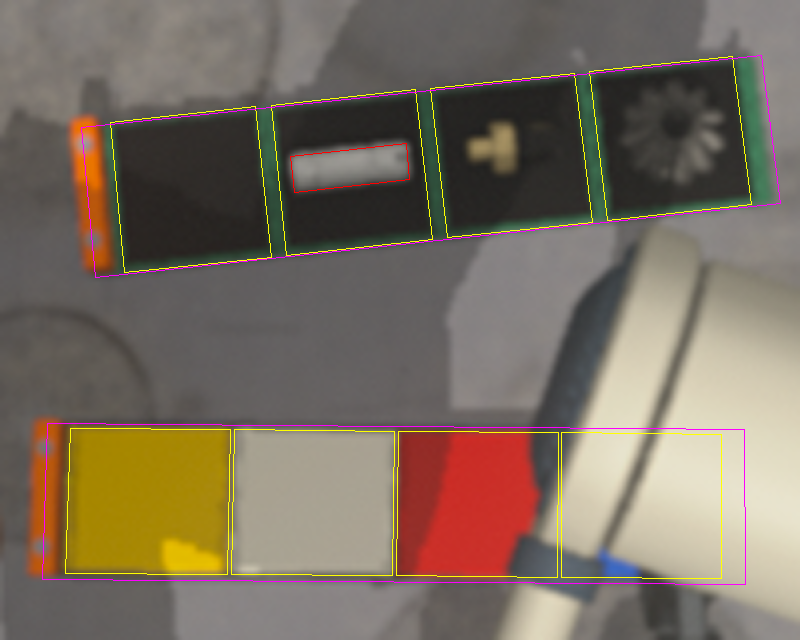

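View pics/s15.png

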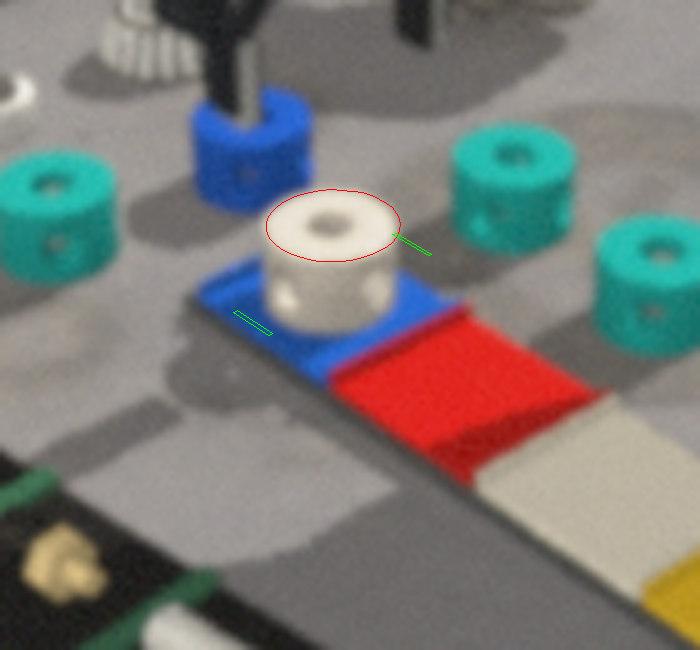

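The shaft is centred. The block model circle matches the pale block, and the open fingers clear the teal look-alike by about 18 mm. Descending.

Emit:
arm_command --pt "1 0 0.4 45 0" --pt "1 0 0.4 80 0" --pt "1 0 0.4 85 0" --pt "0.5 0 0.4 85 0" --pt "-0.2 0 0.4 85 0" --force 70

```text
clock: 20.27
tool_pos: [460.6, -127.1, 18.7]
ee_rot: [0.0, 1.0, -0.0, 0.001]
contact_force: [-1.7, 3.0, 45.6]
width: 51.9
```

Emit:
arm_command --pt "-0.2 0 0 0 0" --pt "-0.2 0 0 0 0" --pt "-0.2 0 0 0 0" --pt "-0.2 0 0 0 0"

```text
clock: 20.78
tool_pos: [460.8, -127.2, 19.0]
ee_rot: [0.0, 1.0, -0.0, 0.002]
contact_force: [-1.7, -0.2, 6.3]
width: 51.3
```

```bash
python3 st.py 628.3 107.3 100 6.4
```

```text
t 20.77 pos [ 460.8 -127.2   19. ] head -0.03 tilt 0.2 w 51.3 F [-1.7 -0.2  6.3] qd 0.001
shift [ 167.6 -234.5  -80.7] turn -6.4
```

Emit:
arm_command --pt "-0.2 0 0 -8 0" --pt "-0.2 0 0 -25 0" --pt "-0.2 0 0 -60 0" --pt "-0.2 0 0 -60 0"

```text
clock: 21.28
tool_pos: [461.7, -127.7, 80.4]
ee_rot: [0.001, 1.0, -0.0, 0.003]
contact_force: [-0.2, -0.2, -5.1]
width: 51.4
```

```bash
python3 st.py 628.3 107.3 78 6.4;  python3 - <<'E'
from ov import *
draw('side',read_camera('side'),[],(100,230,170,310),5,'s16.png')
E
```

```text
t 21.27 pos [ 461.7 -127.7   80.4] head -0.04 tilt 0.41 w 51.4 F [-0.2 -0.2 -5.1] qd 0.064
shift [ 166.4 -235.1    2.9] turn -6.4
```

View pics/s16.png

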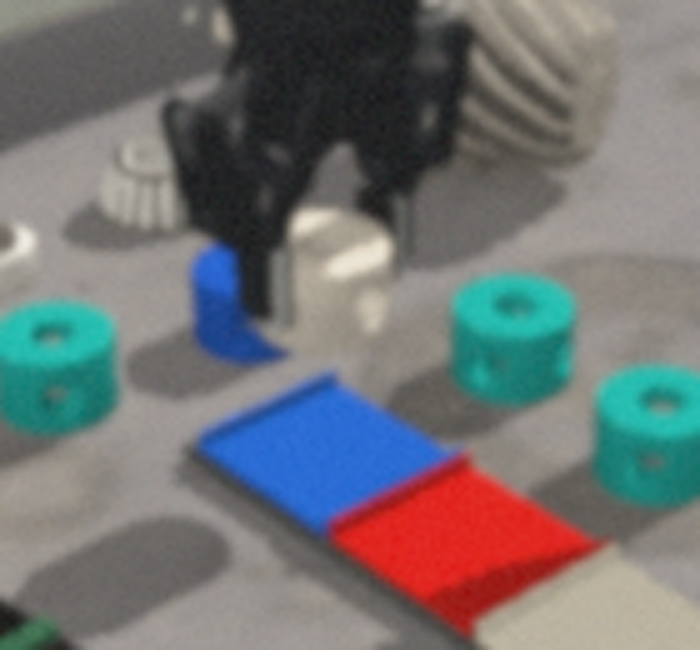

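Emit:
arm_command --pt "-0.2 20 -30 -15 0" --pt "-0.2 167.5 -234.5 -15 -6.4" --pt "-0.2 167.5 -234.5 -15 -6.4" --pt "-0.2 167.5 -234.5 -15 -6.4" --pt "-0.2 167.5 -234.5 -15 -6.4"

```text
clock: 21.95
tool_pos: [626.1, 107.4, 88.9]
ee_rot: [0.0, 0.998, 0.056, -0.002]
contact_force: [1.7, -0.9, -5.0]
width: 50.9
```

```bash
python3 st.py 628.3 107.3 50 6.4
```

```text
t 21.95 pos [626.1 107.4  88.9] head 6.36 tilt 0.18 w 50.9 F [ 1.7 -0.9 -5. ] qd 1.016
shift [ 2.3  0.3 38.9] turn -0.0
```

Emit:
arm_command --pt "-0.2 0 0 0 0" --pt "-0.2 0 0 30 0" --pt "-0.2 0 0 62 0" --pt "-0.2 0 0 62 0" --pt "-0.2 0 0 62 0"

```text
clock: 22.58
tool_pos: [626.0, 105.3, 30.0]
ee_rot: [0.0, 0.998, 0.055, 0.0]
contact_force: [-0.5, 0.7, -4.7]
width: 51.1
```

```bash
python3 st.py 628.3 107.3 19 6.4;  python3 - <<'E'
from ov import *
draw('side',read_camera('side'),[],(190,330,170,310),4.6,'s17.png')
E
```

```text
t 22.57 pos [626.  105.3  30. ] head 6.34 tilt 0.01 w 51.1 F [-0.5  0.7 -4.7] qd 0.033
shift [ 2.5 -1.7 11. ] turn -0.1
```

View pics/s17.png

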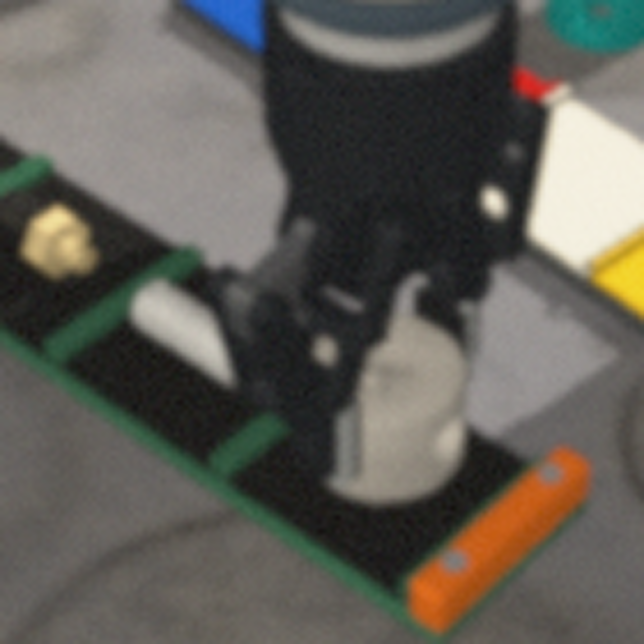

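Emit:
arm_command --pt "-0.2 2 -1.7 4 0" --pt "-0.2 2 -1.7 7 0" --pt "-0.2 2 -1.7 9 0" --pt "-0.2 2 -1.7 10 0" --pt "-0.2 2 -1.7 10 0"

```text
clock: 23.25
tool_pos: [627.7, 107.7, 19.4]
ee_rot: [0.0, 0.998, 0.056, -0.0]
contact_force: [-0.1, 0.8, -5.5]
width: 51.1
```

```bash
python3 st.py 628.3 107.3 19 6.4
```

```text
t 23.25 pos [627.7 107.7  19.4] head 6.36 tilt 0.02 w 51.1 F [-0.1  0.8 -5.5] qd 0.003
shift [0.5 0.4 0.4] turn -0.0
```

Not touching yet (the force still shows the full weight). Going down in small steps.

Emit:
arm_command --pt "-0.2 0.5 0 0.7 0" --pt "-0.2 0.5 0 1.2 0" --pt "-0.2 0.5 0 1.2 0"

```text
clock: 23.62
tool_pos: [628.3, 107.7, 19.1]
ee_rot: [0.0, 0.998, 0.055, 0.0]
contact_force: [-4.2, -1.2, 0.1]
width: 51.1
```

```bash
python3 st.py 628.3 107.3 19 6.4
```

```text
t 23.62 pos [628.3 107.7  19.1] head 6.36 tilt 0.02 w 51.1 F [-4.2 -1.2  0.1] qd 0.002
shift [-0.1  0.4  0.1] turn -0.0
```

The weight is off the gripper, so the block is on the floor. Releasing, rising, and moving away for a clear view.

Emit:
arm_command --pt "0.3 0 0 0 0" --pt "0.6 0 0 0 0" --pt "1 0 0 0 0" --pt "1 0 0 -30 0" --pt "1 0 0 -90 0"

```text
clock: 24.25
tool_pos: [626.5, 107.5, 105.6]
ee_rot: [0.0, 0.998, 0.055, -0.003]
contact_force: [0.8, 0.1, -0.2]
width: 85.3
```

Emit:
arm_command --pt "1 -130 -100 -80 0" --pt "1 -220 -180 -80 0" --pt "1 -220 -180 -80 0" --pt "1 -220 -180 -80 0" --pt "1 -220 -180 -80 0"

```text
clock: 24.88
tool_pos: [388.0, 263.4, 189.6]
ee_rot: [-0.001, 0.998, 0.056, 0.001]
contact_force: [0.2, 1.0, 0.0]
width: 85.3
```

```bash
python3 st.py;  python3 - <<'E'
from ov import *
P=[(circ(rk(*B,126),27,48),(0,0,255)),(circ(rk(*B,126),27,12),(0,0,255)),(box(rk(*B,42),B[1],19,60,21.5),(0,0,255)),(box(rk(*B,-42),B[1],20,48,23),(0,0,255)),(circ(rk(*B,-126),28,15),(0,0,255))]
draw('top',read_camera('top'),racks()+P,(90,250,130,330),4,'t20.png')
draw('side',read_camera('side'),P,(180,330,110,310),3.9,'s20.png')
E
```

```text
t 24.88 pos [388.  263.4 189.6] head 6.41 tilt 0.13 w 85.3 F [0.2 1.  0. ] qd 0.657
```

View pics/t20.png

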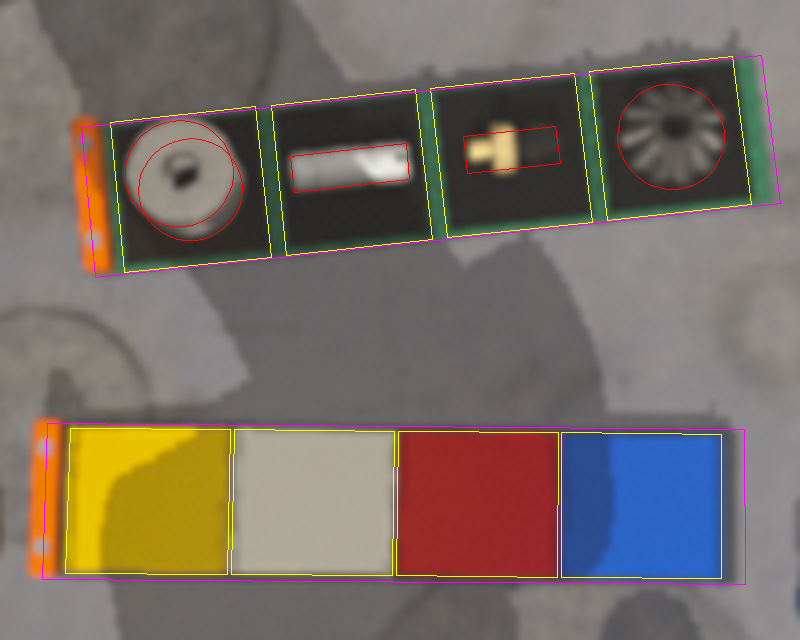

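View pics/s20.png

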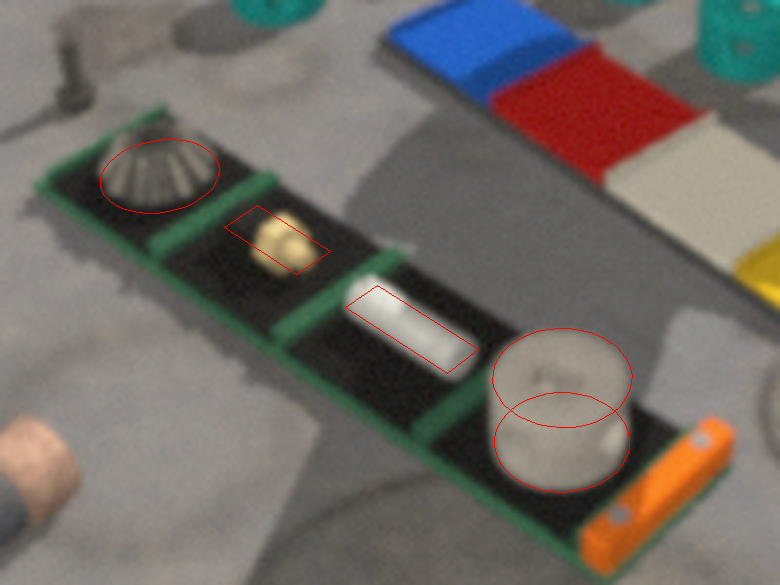

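All four parts match their pocket models in both views. I let the arm settle, then hand in.

Emit:
arm_command --pt "1 0 0 0 0" --pt "1 0 0 0 0" --pt "1 0 0 0 0"

```text
clock: 25.35
tool_pos: [390.4, 261.5, 187.7]
ee_rot: [0.0, 0.999, 0.055, -0.0]
contact_force: [-0.3, -1.2, -1.1]
width: 85.4
```

```bash
python3 st.py; python3 -c "
from plant import workorder
print(workorder.sign_off())"
```

```text
t 25.35 pos [390.4 261.5 187.7] head 6.27 tilt 0.07 w 85.4 F [-0.3 -1.2 -1.1] qd 0.003
the job is handed in; nothing more can be done
None
```

All four parts are in the build rack in reverse order, and I handed the job in at 25.4 s. From the orange end the pockets now hold block, cross shaft, sender unit and gear.

**Last checks:** In the final top and side pictures all four parts sat flat and the same way up as before. Each was within about 2–3 mm of its pocket centre, and the sender's stub still points to the orange end. The arm was clear and at rest with the gripper open. The look-alikes were not moved.

**What went wrong or disagreed:**
- **Gear:** the first grip was too high on its sloping side, so I opened and gripped it again lower.
- **Block:** closing on it briefly showed 45.6 N upward at the wrist. That is below the 120 N wrist limit, but above the 40 N limit for the arm or gripper body pressing on something. I take it as the finger pads rubbing as they swung shut, not the body pressing; I did not check that.
- **Gripper width:** it read about 1–3 mm below the stated sizes of the block and shaft.
- **Cameras:** the top and side views disagreed by about 2 mm, as the calibration allows.

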